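# Screw down the jar press

## Task

Clamp the white jar's lid in the jar press: turn the loose red wing screw clockwise (seen from above) until it is fully home against its stop and its pad presses on the lid. Push the wings round with repeated strokes of the fingertips, never pinching or gripping them, and then take the hand away. Leave the jar and everything else on the worktop where it stands.

Things in the scene. Friction and masses are not known exactly. Their poses are not given: they have to be found in the camera images.
- press: Jar press: grey cast C-frame on suction feet, stuck to the worktop (cannot move). Origin: centre of its underside on the worktop; z up; its open front faces its own -x. Base plate 190 (x) x 130 (y) mm, top at z = 22. Vertical screw axis at x = -20, y = 0 mm. Column behind it: x = 30 to 66, y = -24 to 24, up to z = 226 mm.
- lip_edge (a point): Middle of the top front edge of the lip on the column's head, 30 mm behind the screw axis (press x = 10 mm). The lip is 48 mm wide, 7 mm thick, and reaches back to the column; the wings sweep through under it. So a fingertip among the wings cannot travel all the way round; it has free way at the front and both sides.
- bridge_top (a point): On the screw axis, top of the press's bridge arm under the wings (165 mm over the worktop; brass bush, 24 mm across, 4 mm higher). The arm is 44 mm wide, from the column to 22 mm in front of the axis. The lower edge of the wings is 11 to 22 mm above it.
- wings (a joint): Turn of the red wing screw, rad: 0 screwed right up, 6.0 fully home at its stop. Grows turning clockwise seen from above, which screws wings and pad down, 12 mm a turn. At 0 the wings lie along the press's x axis, at value v turned clockwise from it by v. Friction about 0.04 N m: stays where left. From 4.8 the pad presses on the jar, which hardly changes the torque.
- wing_mid (a point): On the screw axis, at half the wings' height; turns with them: x along the two wings, z up. Two upright flat red wings, opposite each other, each 8 mm thick and 28 mm high (14 mm above and below this point), reaching out to 45 mm from the axis, ends rounded; hub 20 mm across at its foot, its top 10 mm above this point.
- push_faces: The half of both wings that carries the faces to push on to screw down (the +y face of the wing that points to wing_mid's +x, the -y face of the other). Origin on the screw axis, 18 mm below wing_mid.
- back_faces: The half of both wings that carries their other faces; same origin. Fingers that press on push_faces and back_faces at the same time are pinching the wings.
- pad: Round spring-loaded pressing pad, 44 mm across, 8 mm thick with a black rubber underside, under the screw; origin at the centre of its underside. It comes down with the screw onto the jar's lid and then gives against its spring (1500 N/m, from no preload).
- clamped_jar: White jar with a pale blue lid, 54 mm across, 96 mm tall, standing loose on the press's base under the pad, in a ring 6 mm high. Origin at the centre of its underside.
- glass_mid (a point): Bystander: clear upside-down drinking glass, 81 mm across, 91 mm tall; point at its centre, half-way up.
- mill_mid (a point): Bystander: dark wooden pepper mill, 58 mm across, 150 mm tall; point at its centre, half-way up.
- teabox_mid (a point): Bystander: black tea box, 71 x 73 x 81 mm; point at its centre, half-way up.
- mug_mid (a point): Bystander: mug with a blue and brown drip pattern, 118 x 82 mm with its handle, 98 mm tall; point at its centre, half-way up.
- carton_mid (a point): Bystander: small violet and orange carton, 92 x 55 mm, 40 mm tall; point at its centre, half-way up.
- mustard_jar_mid (a point): Bystander: glass jar with a grey lid, 73 mm across, 126 mm tall; point at its centre, half-way up.
Things that resemble listed ones, but are neither listed nor needed, are in the scene too. What is shaped like the clamped_jar but yellow is not meant.

How it is judged:
By the outcome, as a careful person would: the job done as asked, in the order asked, and still so for the second after the job is handed in, with the robot touching nothing.
It also fails if it takes over 54 s, if anything falls off the work surface, if the arm or the gripper's body presses on something with over 40 N, if the wrist force passes 120 N, or if a joint passes its speed limit or range.

## Robot

A 6-joint arm with a two-finger parallel gripper is mounted at the origin on a cart in front of the work surface, level with it; the furniture and walls round the work are solid. World frame = base frame: x ahead of the robot, y to its left, z up, the work surface at z = 0. Lengths are in mm, angles in rad, forces in N, time in s.
With the tool pointing down it reaches from about 275 to 1000 mm from the base axis. Payload 8.4 kg.
Tool frame: the origin (TCP) lies at the very end of the fingers, on their centre line; the grasp point (between the pads) lies 19 mm behind it; y points along the fingers, x is the direction in which the jaws open and shut, and the axes are right-handed (so a half turn about y gives the same grasp; the last joint's range is limited). The gripper opens to 85 mm and grips with 20 to 120 N. Pads are 22 mm wide; open, the fingers measure 114 mm over their backs; the gripper's body (76 mm by 85 mm) begins 54 mm behind the grasp point. The pads swing forward as they close: fully open they stand 13 mm farther back than shut.
Start: joints at [1.266, 0.353, 1.633, -0, 1.155, -0.002], TCP at [186.37, 596.569, 231.281] pointing down, gripper open.
Joint ranges: [-2.63, 2.63], [-0.92, 2.1], [0.06, 2.66], [-1.3, 4.44], [0, 2.69], [-3.02, 3.02]. Speed limits (rad/s): [2.22, 2.22, 2.79, 3.14, 3.14, 3.14].

## Interface

Orientations are given as [roll, pitch, yaw] about the fixed x, y, z axes, in that order (R = Rz(yaw) Ry(pitch) Rx(roll)).
In Python, from rig import r gives the robot as it stands.
- The arm moves only by the tool servo_tool, never from a script. Its argument "motion" is a list of rows, each a list of 7 numbers: the opening, from -1 (shut) to 1 (fully open), then the shift along the tool's x, y, z in m, then the turn, a rotation vector about the tool's x, y, z in units of 10 degrees (1.0 is 10 degrees). A call has 1 to 12 rows; each row is the pose to reach, as a shift and turn from the pose commanded when the call began, along the tool's axes at that moment; what a row does not reach only later rows make up. A row lasts 1/8 s, in which the tool goes at most 62.5 mm and 10.7 degrees, less where a joint would pass 70% of its speed; a pose out of reach is approached as far as the arm can. A call with a gripper value outside its range is refused whole. The fingers move at their own pace and stop on an object; "grip_force" is the grip in N (left out, the last holds). Time passes only in rows, so rows that repeat a pose let the fingers close. It gives the time, the measured TCP pose, the force and the opening at its end, in the units of the state.
- r.sense(): the state, without advancing time (a new reading comes with each control period).
- r.grab_frame(name): name is "side" or "top"; returns the picture (480x640x3 uint8, red, green, blue); there is no depth.
- r.calibration(name): a dict with "fx", "fy", "cx", "cy" (pixels), "R" (3x3) and "t" (3): a world point X has camera coordinates R X + t. Camera axes: x right, y down, z forward; pixel columns grow to the right and rows downward; lengths in mm; the calibration is good to about 2 mm. A picture is of the moment at which its call begins. calibration takes no time and is no camera call.
- r.sign_off(): hands the job in, once; it reports no verdict.
The state is a dict: "clock": time; "qpos": joint angles; "qvel": joint speeds; "joint_efforts": joint torques, N m; "eef_pos": TCP position; "tcp_rot": TCP orientation; "contact_force": force on the tool from outside, world axes, zero at the start; "wrist_torque": the same for the moment, N m; "opening": opening from 0.0 (shut) to 1.0 (fully open).
Only numpy, scipy, OpenCV 4.12 (cv2) and the standard library are available. Lean on these libraries where they do the work, as an engineer would, in place of code of your own. Each camera call takes 0.05 s, during which the arm holds its last target. There are 200 camera calls.

## Working session

There is one attempt and no reset: what is moved stays moved. The work goes in short steps, Python scripts to look and compute and a tool call to move; the robot and the scene stay as the last step left them, time stands still between calls to the robot, and variables do not carry over. Pictures are saved under pics/ and viewed, on a budget of 10 in all, crops included, one or two more only if the job needs it, and the job is handed in when it is done.

Besides the shell and the picture viewer there is one more tool, called after "Call:" as a command line: name --pt "numbers of a row" for each row, then --argument value for the rest. servo_tool: Moves the arm, as the interface text tells. Its arguments: {"type":"object","properties":{"motion":{"type":"array","items":{"type":"array","items":{"type":"number"}}},"grip_force":{"type":"number"}},"required":["motion"]}

```bash
ls; mkdir -p pics; python3 - <<'E'
from rig import r
import cv2,numpy as np
for n in("side","top"):
    cv2.imwrite(f"pics/{n}0.png",r.grab_frame(n)[:,:,::-1]); c=r.calibration(n); print(n,c)
print(r.sense())
E
```

```text
pics
side {'fx': 550.7805362490817, 'fy': 550.7805362490817, 'cx': 322.13724739436384, 'cy': 245.1835273392772, 'R': array([[-0.91539026, -0.40176719,  0.02537297],
       [-0.17440324,  0.33897746, -0.92448785],
       [ 0.36282803, -0.85069231, -0.38036616]]), 't': array([ 486.8951054 ,  205.10586682, 1445.77582501])}
top {'fx': 461.8514274419898, 'fy': 461.8514274419898, 'cx': 312.382544969871, 'cy': 238.83540651904178, 'R': array([[ 0.00545041, -0.99985136, -0.01635704],
       [-0.99848168, -0.00454485, -0.05489705],
       [ 0.05481455,  0.01663142, -0.99835803]]), 't': array([  79.02233805,  524.64861162, 1391.22409004])}
{'clock': 0.1, 'qpos': array([ 1.26560051e+00,  3.53592680e-01,  1.63405841e+00, -1.65899902e-05,
        1.15522684e+00, -2.40617026e-03]), 'qvel': array([ 9.30427527e-05, -1.59823269e-03, -1.19981270e-03, -9.33214373e-04,
        1.33081191e-03,  3.98646080e-04]), 'joint_efforts': array([-9.99111808e-05, -6.06359553e+01, -3.42819285e+01, -7.85175189e-05,
        3.84405997e-03, -6.92436146e-06]), 'eef_pos': array([186.24247952, 596.14849006, 230.62873091]), 'tcp_rot': array([-1.57080840e+00,  1.28531325e-03,  1.26801338e+00]), 'contact_force': array([-0.62647048,  0.18948543,  1.16793277]), 'wrist_torque': array([-0.00050742,  0.01851607, -0.01934706]), 'opening': 0.9968614216125866}
```

View pics/side0.png

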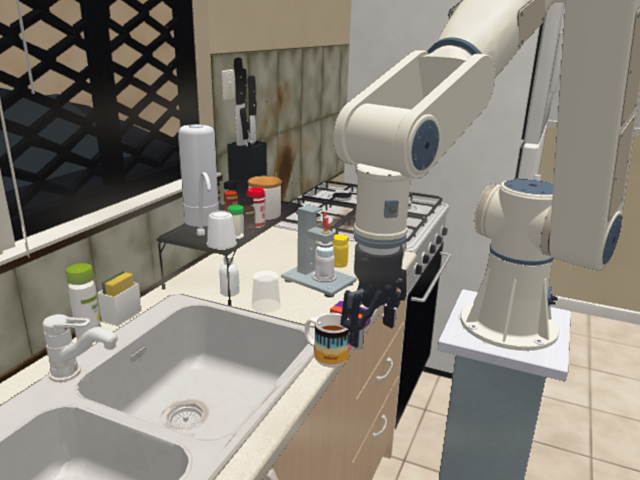

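View pics/top0.png

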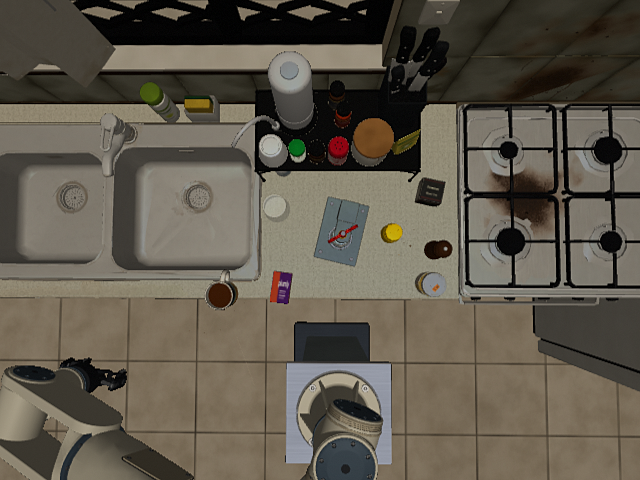

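Side: the press is at about (320,255), with its white jar at (324,262). The yellow look-alike is at (341,250). Top: the press is centred near (342,231), with the red wings at (343,234). I'll enlarge both.

```bash
python3 - <<'E'
import cv2,numpy as np
t=cv2.imread("pics/top0.png")[185:275,300:390]; s=cv2.imread("pics/side0.png")[195:305,275:365]
a=cv2.resize(t,None,fx=5,fy=5,interpolation=cv2.INTER_CUBIC)
b=cv2.resize(s,None,fx=4,fy=5,interpolation=cv2.INTER_CUBIC)[:550]
o=np.zeros((550,800,3),np.uint8);o[:450,:400]=a[:,:400];o[:450,:430]=a[:,:430];o[:,440:800]=b
cv2.imwrite("pics/crop1.png",o)
E
```

```text
(no output)
```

View pics/crop1.png

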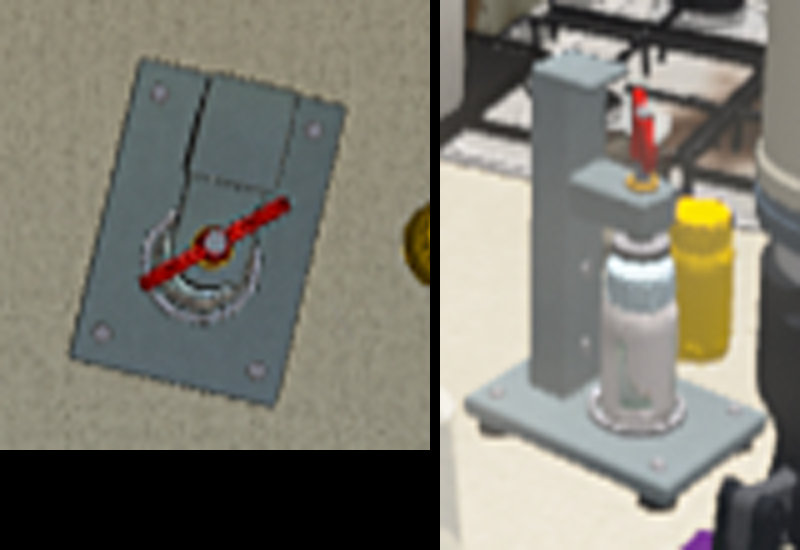

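```bash
cat > h.py <<'E'
from rig import r
import numpy as np,cv2
def ray(n,u,v,z):
    c=r.calibration(n); R,t=c["R"],c["t"]; d=R.T@[(u-c["cx"])/c["fx"],(v-c["cy"])/c["fy"],1]; o=-R.T@t
    return o+d*(z-o[2])/d[2]
def proj(n,X):
    c=r.calibration(n); p=c["R"]@X+c["t"]; return np.array([c["fx"]*p[0]/p[2]+c["cx"],c["fy"]*p[1]/p[2]+c["cy"]])
E
python3 - <<'E'
from h import *
P=np.array([ray("top",300+u/5,185+v/5,22) for u,v in[(140,58),(345,103),(275,407),(72,357)]])
print(P.round(),P.mean(0).round(1),[np.linalg.norm(P[i]-P[i-1]).round() for i in range(4)])
c=P.mean(0); f=(P[0]+P[1]-P[2]-P[3])/2; psi=np.arctan2(f[1],f[0])
s=(P[0]+P[3]-P[1]-P[2])/2
print("yaw",psi, np.arctan2(s[1],s[0])-np.pi/2)
A=ray("top",358,225.6,213);B=ray("top",328.4,242,213);print(A,B,(A+B)/2,np.linalg.norm(A-B),"wing yaw",np.arctan2(*(A-B)[[1,0]]))
print("hub",ray("top",343,233.4,209))
ax=np.array([c[0]-20*np.cos(psi),c[1]-20*np.sin(psi),0]);print("axis",ax)
for q in(165,169,201):print(proj("side",ax+[0,0,q]),proj("top",ax+[0,0,q]))
E
```

```text
[[653.  35.  22.]
 [626. -90.  22.]
 [441. -47.  22.]
 [471.  75.  22.]] [547.6  -6.9  22. ] [np.float64(187.0), np.float64(127.0), np.float64(189.0), np.float64(126.0)]
yaw -0.22217584469132257 -0.2252685789612081
[548.59088898 -40.78957308 213.        ] [505.28761761  36.44206234 213.        ] [526.9392533   -2.17375537 213.        ] 88.54320313802347 wing yaw -1.0597802678530384
hub [528.24322222  -1.83070892 209.        ]
axis [528.09883601  -2.45033766   0.        ]
[325.15874327 231.08227509] [342.4215169  234.53281574]
[325.1971494  229.77562795] [342.4932285  234.43804313]
[325.50709018 219.23087322] [343.08382966 233.6575166 ]
```

Press axis is at world (528,-2) and press yaw is -0.224. The four base edges measure 187/126 mm against 190/130 and the wing span is 88.5 mm against 90, so the scale checks out. The wings lie at world yaw -1.06, so v is about 0.84 (or 3.98). The height in the side view favours 0.84. Next I shut the fingers and approach the front of the press high up.

Call:
servo_tool --pt "-1 -0.03 -0.03 -0.03 0 0.6 0" --pt "-1 -0.07 -0.06 -0.067 0 1.3 0" --pt "-1 -0.11 -0.07 -0.105 0 2.0 0" --pt "-1 -0.15 -0.07 -0.145 0 2.7 0" --pt "-1 -0.19 -0.07 -0.182 0 3.5 0" --pt "-1 -0.235 -0.07 -0.225 0 4.3 0" --pt "-1 -0.28 -0.07 -0.268 0 5.1 0" --pt "-1 -0.32 -0.07 -0.307 0 5.8 0" --pt "-1 -0.36 -0.07 -0.345 0 6.5 0" --pt "-1 -0.4 -0.07 -0.383 0 7.2 0" --pt "-1 -0.44 -0.07 -0.421 0 7.9 0" --pt "-1 -0.474 -0.07 -0.454 0 8.55 0" --grip_force 20

```text
clock: 1.6
eef_pos: [478.8, 6.7, 301.2]
tcp_rot: [-1.571, 0.0, -0.229]
contact_force: [1.1, 1.3, 0.9]
opening: -0.002
```

Call:
servo_tool --pt "-1 0 0 0 0 0 0" --pt "-1 0 0 0 0 0 0"

```text
clock: 1.85
eef_pos: [477.9, 8.9, 300.9]
tcp_rot: [-1.571, 0.001, -0.224]
contact_force: [-1.0, 0.5, -0.4]
opening: -0.001
```

Call:
servo_tool --pt "-1 0 0.04 0 0 0 0" --pt "-1 0 0.08 0 0 0 0" --pt "-1 0 0.118 0 0 0 0" --pt "-1 0 0.118 0 0 0 0"

```text
clock: 2.35
eef_pos: [475.9, 9.9, 181.3]
tcp_rot: [-1.572, 0.005, -0.222]
contact_force: [0.8, -0.3, 0.1]
opening: 0.001
```

```bash
python3 - <<'E'
from h import *
t=r.grab_frame("top")[175:285,290:400,::-1]; s=r.grab_frame("side")[170:300,260:360,::-1]
print(r.sense()["contact_force"],r.sense()["eef_pos"])
a=cv2.resize(t,(440,440),interpolation=cv2.INTER_CUBIC); b=cv2.resize(s,(360,468),interpolation=cv2.INTER_CUBIC)
o=np.zeros((468,800,3),np.uint8);o[:440,:440]=a;o[:,440:]=b
cv2.imwrite("pics/c2.png",o)
E
```

```text
[0.18484846 0.31221478 0.37928629] [478.54573598   9.58097624 184.20422138]
```

View pics/c2.png

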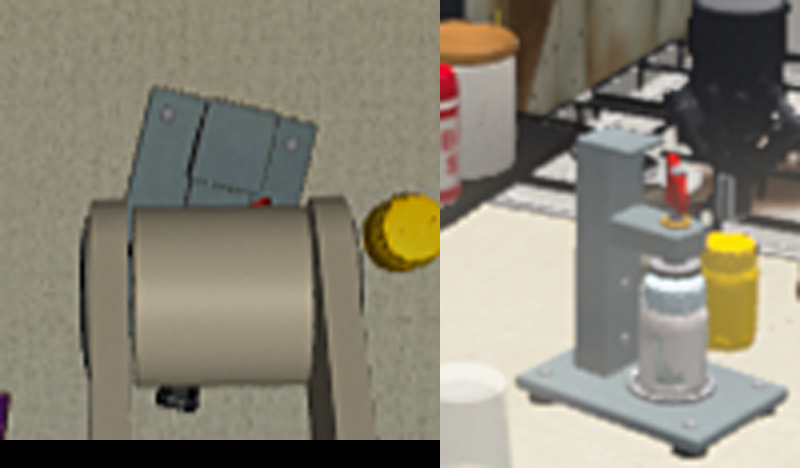

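The shut fingertip shows at crop (728,220) in the side view, in front of the wings and clear. Stroke 1 pushes the wing at front-left.

Call:
servo_tool --pt "-1 0.008 0 0.008 0 0 0" --pt "-1 0.015 0 0.016 0 0 0" --pt "-1 0.018 0 0.022 0 0 0" --pt "-1 0.023 0 0.027 0 0 0" --pt "-1 0.028 0 0.032 0 0 0" --pt "-1 0.034 0 0.035 0 0 0" --pt "-1 0.04 0 0.038 0 0 0" --pt "-1 0.046 0 0.04 0 0 0" --pt "-1 0.046 0 0.04 0 0 0" --pt "-1 0.036 0 0.045 0 0 0" --pt "-1 0.03 -0.03 0.045 0 0 0" --pt "-1 0.03 -0.07 0.045 0 0 0"

```text
clock: 3.95
eef_pos: [515.9, 46.3, 253.3]
tcp_rot: [-1.571, 0.002, -0.224]
contact_force: [1.2, -0.3, -0.5]
opening: -0.0
```

```bash
cat > look.py <<'E'
from h import *
import sys
t=r.grab_frame("top")[185:275,300:390,::-1]; s=r.grab_frame("side")[190:260,280:360,::-1]
print(r.sense()["contact_force"],r.sense()["eef_pos"])
o=np.zeros((440,800,3),np.uint8);o[:,:360]=cv2.resize(t,(360,440),interpolation=3)
o[:385,360:]=cv2.resize(s,(440,385),interpolation=cv2.INTER_CUBIC)
cv2.imwrite(sys.argv[1],o)
E
python3 look.py pics/c3.png
```

```text
[0.56739744 0.72625193 1.05558873] [519.3548926   46.59683992 257.47607241]
```

View pics/c3.png

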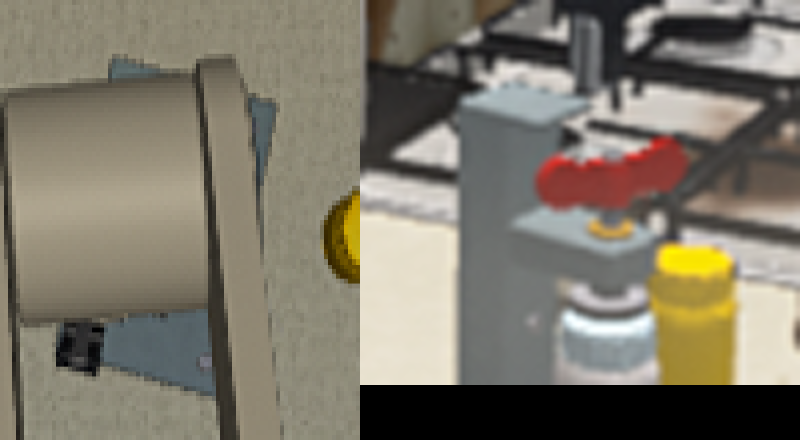

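The wings have turned. From their ends in the side view at about px (314,223) and (337,220) I get v of about 1.9–2.1, so stroke 1 worked. Now I cross over the top to the right side.

Call:
servo_tool --pt "-1 0.01 0 -0.03 0 0 0" --pt "-1 0.022 0 -0.062 0 0 0" --pt "-1 0.032 0 -0.092 0 0 0" --pt "-1 0.032 0 -0.092 0 0 0" --pt "-1 0.032 0.035 -0.092 0 0 0" --pt "-1 0.032 0.07 -0.092 0 0 0" --pt "-1 0.032 0.07 -0.092 0 0 0"

```text
clock: 4.92
eef_pos: [526.1, -49.7, 181.0]
tcp_rot: [-1.571, 0.005, -0.224]
contact_force: [-0.2, 0.6, 0.3]
opening: 0.001
```

Call:
servo_tool --pt "-1 -0.014 0 0.007 0 0 0" --pt "-1 -0.025 0 0.009 0 0 0" --pt "-1 -0.034 0 0.014 0 0 0" --pt "-1 -0.042 0 0.021 0 0 0" --pt "-1 -0.047 0 0.03 0 0 0" --pt "-1 -0.05 0 0.04 0 0 0" --pt "-1 -0.051 0 0.05 0 0 0" --pt "-1 -0.049 0 0.061 0 0 0" --pt "-1 -0.044 0 0.07 0 0 0" --pt "-1 -0.037 0 0.078 0 0 0" --pt "-1 -0.028 0 0.083 0 0 0" --pt "-1 -0.018 0 0.086 0 0 0"

```text
clock: 6.42
eef_pos: [530.5, 37.2, 183.1]
tcp_rot: [-1.571, 0.001, -0.224]
contact_force: [-1.7, -0.7, -1.0]
opening: -0.001
```

Call:
servo_tool --pt "-1 0.002 0 0.001 0 0 0" --pt "-1 0.002 0 0.001 0 0 0" --pt "-1 -0.01 0 0.006 0 0 0" --pt "-1 -0.014 -0.03 0.006 0 0 0" --pt "-1 -0.014 -0.07 0.006 0 0 0" --pt "-1 -0.014 -0.07 0.006 0 0 0"

```text
clock: 7.18
eef_pos: [518.7, 46.5, 256.4]
tcp_rot: [-1.569, -0.005, -0.224]
contact_force: [-0.6, 1.0, -0.1]
opening: 0.002
```

```bash
python3 look.py pics/c4.png
```

```text
[-0.39128337  0.76963455  0.15104366] [517.04278561  46.23199165 253.40900065]
```

View pics/c4.png

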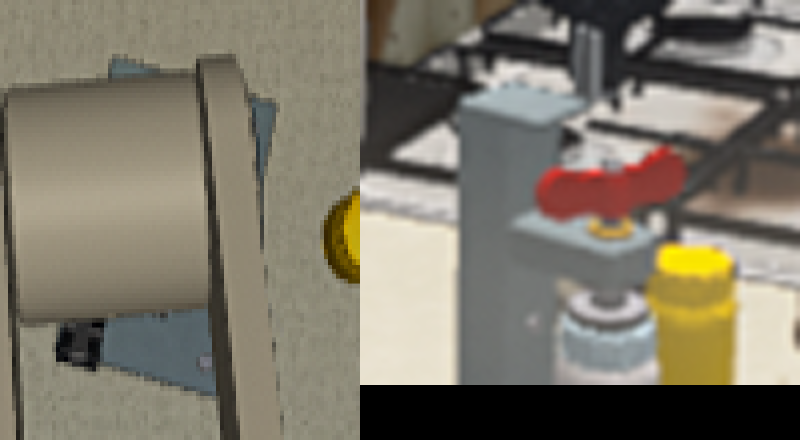

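The wings are lower by about 2 px (6 mm), half a turn as planned, and the pad is on the lid, so v is about 5.1. The other wing is now where the last one was. I repeat the crossing, then push gently up to the stop.

Call:
servo_tool --pt "-1 0.01 0 -0.03 0 0 0" --pt "-1 0.022 0 -0.062 0 0 0" --pt "-1 0.032 0 -0.092 0 0 0" --pt "-1 0.032 0 -0.092 0 0 0" --pt "-1 0.032 0.035 -0.092 0 0 0" --pt "-1 0.032 0.07 -0.092 0 0 0" --pt "-1 0.032 0.07 -0.092 0 0 0"

```text
clock: 8.15
eef_pos: [525.7, -49.8, 180.5]
tcp_rot: [-1.571, 0.007, -0.224]
contact_force: [0.3, 0.1, 0.4]
opening: -0.003
```

Call:
servo_tool --pt "-1 -0.014 0 0.007 0 0 0" --pt "-1 -0.025 0 0.009 0 0 0" --pt "-1 -0.03 0 0.012 0 0 0" --pt "-1 -0.034 0 0.015 0 0 0" --pt "-1 -0.038 0 0.018 0 0 0" --pt "-1 -0.038 0 0.018 0 0 0"

```text
clock: 8.9
eef_pos: [495.0, -24.6, 183.3]
tcp_rot: [-1.571, 0.0, -0.224]
contact_force: [-0.3, -0.4, 0.2]
opening: 0.002
```

Call:
servo_tool --pt "-1 -0.002 0 0.0015 0 0 0" --pt "-1 -0.004 0 0.004 0 0 0" --pt "-1 -0.004 0 0.004 0 0 0"

```text
clock: 9.28
eef_pos: [492.6, -20.4, 183.3]
tcp_rot: [-1.572, -0.001, -0.224]
contact_force: [2.7, -4.6, -1.2]
opening: 0.004
```

Call:
servo_tool --pt "-1 -0.001 0 0.001 0 0 0" --pt "-1 -0.002 0 0.003 0 0 0" --pt "-1 -0.002 0 0.003 0 0 0" --pt "-1 -0.002 0 0.003 0 0 0"

```text
clock: 9.78
eef_pos: [492.4, -19.2, 183.5]
tcp_rot: [-1.575, -0.004, -0.223]
contact_force: [5.7, -16.9, -4.1]
opening: -0.003
```

The force climbed to 18 N (friction alone would give about 1 N) and the tip hardly moved, so the screw is at its stop. Now I back off, lift, and move well to the left for a clear view.

Call:
servo_tool --pt "-1 0.006 0 -0.008 0 0 0" --pt "-1 0.012 0 -0.014 0 0 0" --pt "-1 0.012 -0.03 -0.014 0 0 0" --pt "-1 0.012 -0.08 -0.014 0 0 0" --pt "-1 0.012 -0.13 -0.014 0 0 0" --pt "-1 -0.02 -0.13 0.03 0 0 0" --pt "-1 -0.03 -0.13 0.08 0 0 0" --pt "-1 -0.04 -0.13 0.13 0 0 0" --pt "-1 -0.04 -0.13 0.19 0 0 0" --pt "-1 -0.04 -0.13 0.25 0 0 0" --pt "-1 -0.04 -0.13 0.3 0 0 0" --pt "-1 -0.04 -0.13 0.3 0 0 0"

```text
clock: 11.28
eef_pos: [518.8, 287.9, 312.5]
tcp_rot: [-1.57, 0.001, -0.221]
contact_force: [-1.4, -0.0, 0.2]
opening: -0.003
```

```bash
python3 look.py pics/c5.png
```

```text
[ 0.610223   -0.02969315  0.07383007] [518.33261389 284.84889949 312.68878153]
```

View pics/c5.png

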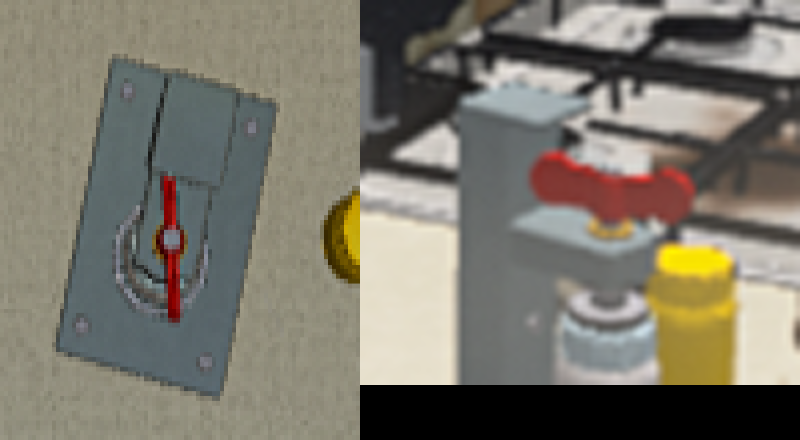

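The wings in the top view run from px (342,221.4) to (343.5,250.4), a tilt of 0.052. At v = 6.0 the tilt should be 0.055, so the screw is home. The pad is on the lid, the jar is in its ring, and the hand is away. I compare the bystanders with the first frame and hand in.

```bash
python3 - <<'E'
from h import *
a=cv2.imread("pics/top0.png").astype(int);b=r.grab_frame("top")[:,:,::-1].astype(int)
d=abs(a-b).max(2)
for n,(u,v,w) in dict(glass=(275,208,16),mill=(438,250,16),tea=(431,191,18),mug=(222,292,20),carton=(282,288,17),mustard=(432,284,17),yellow=(392,232,13)).items():
    print(n,(d[v-w:v+w,u-w:u+w]>40).mean().round(3))
print(r.sense()["qvel"].round(3)); r.sign_off()
E
```

```text
glass 0.0
mill 0.015
tea 0.0
mug 0.19
carton 0.008
mustard 0.0
yellow 0.0
[-0.017 -0.015  0.008  0.     0.     0.003]
the job is handed in; nothing more can be done
```

The red wing screw is home against its stop and the pad presses on the white jar's lid. It took three strokes of the shut fingertips, never gripping the wings. The hand was then lifted off and taken away to the left, and the job was handed in at about 11.5 s.

**Last checks:**
- **Stop:** the push force rose to about 18 N, against about 1 N for friction alone, while the tip hardly moved.
- **Wing angle:** in the final top view the wings tilt by 0.052, where 0.055 is expected at 6.0 rad, so the turn reads about 6.0 rad.
- **Pad and jar:** the side view shows the pad on the lid and the jar upright in place; the top view shows its ring undisturbed.
- **Hand:** the force reading away from the press is about 0 N.
- **Bystanders:** comparing the first and last top frames, the glass, tea box and mustard jar match, as does the yellow look-alike. The mill and carton differ only slightly (1.5% and 0.8% of pixels).
- **Mug, not confirmed:** 19% of its patch differed. The parked arm probably overhangs it in that view, and the tool never passed lower than about 230 mm away from the press. I did not view that area to confirm it.

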